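# Load the fuse and lock its bayonet cap

### The arm

A 6-joint arm with a two-finger parallel gripper is mounted at the origin on a cart in front of the work surface, level with it; the furniture and walls round the work are solid. World frame = base frame: x ahead of the robot, y to its left, z up, the work surface at z = 0. Lengths are in m, angles in rad, forces in N, time in s.
With the tool pointing down it reaches from about 0.25 to 0.775 m from the base axis. Payload 4 kg.
Tool frame: the origin (TCP) lies midway between the tips of the shut fingers; the grasp point (between the pads) lies 19 mm behind it (robot.tcp_to_grasp is the z of the grasp point in the tool frame, in m); z points along the fingers, y is the line along which they close (so a half turn about z gives the same grasp; the last joint's range is limited). The gripper opens to 94 mm and grips with 3 to 60 N. Pads are 16 mm wide; open, the fingers measure 119 mm over their backs; the gripper's body (75 mm by 177 mm) begins 78 mm behind the grasp point.
Start: joints at [1.09, 0.087, 1.371, -0, 1.684, -0.103], TCP at [0.203, 0.511, 0.206] pointing down, gripper open.
Joint ranges: [-3.1, 3.1], [-0.76, 2.03], [0.27, 2.55], [-1.08, 4.22], [0.17, 2.65], [-2.57, 2.57]. Speed limits (rad/s): [2.79, 2.79, 3.14, 3.14, 3.14, 3.14].

### API

Orientations are given as [roll, pitch, yaw] about the fixed x, y, z axes, in that order (R = Rz(yaw) Ry(pitch) Rx(roll)).
In Python, from bench import robot gives the robot as it stands. The module is installed in compiled form; this text tells all that it offers.
- The arm moves only by the tool move_arm, never from a script. Its argument "motion" is one flat list of numbers, 7 for each row, row after row: the turn, a rotation vector about the tool's x, y, z in units of 45 degrees (1.0 is 45 degrees), then the shift along the tool's x, y, z in units of 100 mm (1.0 is 100 mm), then the opening, from 0 (shut) to 1 (fully open). A call has 1 to 12 rows; each row shifts and turns the commanded pose from where the row before left it, along the tool's axes as they then stand; what a row does not reach is not made up. A row lasts 1/12 s, in which the tool goes at most 41.7 mm and 7.16 degrees, less where a joint would pass 70% of its speed; a pose out of reach is approached as far as the arm can. A call with a number of a shift or a turn outside -1 to 1 is refused whole. A call with a gripper value outside its range is refused whole. The fingers move at their own pace and stop on an object; the grip force is fixed at half the most. Time passes only in rows, so rows that do not move let the fingers close. It gives the time, the measured TCP pose, the force, the opening and the grip force at its end, in the units of the state.
- robot.get_obs(): the state, without advancing time (a new reading comes with each control period).
- robot.snapshot(name): name is "side" or "top" or "wrist"; returns the picture (420x560x3 uint8, red, green, blue); there is no depth.
- robot.get_calibration(name): a dict with "fx", "fy", "cx", "cy" (pixels), "k1" (the pictures are not rectified: a ray, as slopes to the right and down, at radius r is drawn at 1 + k1 r^2 times it, then the intrinsics apply), "R" (3x3) and "t" (3): a world point X has camera coordinates R X + t. Camera axes: x right, y down, z forward; pixel columns grow to the right and rows downward; lengths in m; the calibration is good to about 2 mm. A picture is of the moment at which its call begins: read the wrist's pose just before it. get_calibration takes no time and is no camera call; for the wrist camera it gives the pose at the moment of the call.
- robot.close_job(): hands the job in; it is judged then, once.
The state is a dict: "time": time; "joint_positions": joint angles; "qvel": joint speeds; "joint_torque": joint torques, N m; "tool_pos": TCP position; "ee_rot": TCP orientation; "wrist_force": force on the tool from outside, world axes, zero at the start; "wrist_torque": the same for the moment, N m; "width": finger opening in m; "finger_force": force on a finger pad.
Only numpy, scipy, OpenCV 4.12 (cv2) and the standard library are available. Lean on these libraries where they do the work, as an engineer would, in place of code of your own. Each camera call takes 0.05 s, during which the arm holds its last target. There are 200 camera calls.

### The job

Put the supply box back in service: drop the larger of the two cartridge fuses that stand on the bench into the fuse socket on top of the box, then close the socket with its bayonet cap - let the cap's lugs find the slots, press it home against the spring, turn it clockwise until you feel its stop and let go, so that it springs up into its catch and stays locked. Work by feel and do not force it: never lean on the cap or the fuse with more than a firm thumb's push (30 N) or wrench it against the stop; leave the smaller fuse and the other things lying about where they are.

Things in the scene. Friction and masses are not known exactly. Their poses are not given: they have to be found in the camera images.
- supply_box: Grey diecast supply box, fixed, z up. Shell 104 mm along x, 148 mm along y, lid at 75 mm height, front to -x. Origin on the bench below the axis of its fuse socket; the shell's middle lies 22 mm from that axis towards -y.
- fuse_socket (a point): Centre of the socket's mouth, 90 mm above the bench, z up, x as the box's. Pale metal ring, outside 49 mm, bore 32 mm, 15 mm above the lid. Two slots facing each other, 9.5 mm wide, cut the bore's wall from the mouth down. The socket was clocked by hand: the line through the slots lies anywhere within 0.42 rad either way of this x axis and is NOT measured; look at the mouth or feel for it.
- socket_channel (a point): On the socket's axis, 9 mm below the mouth, where the lugs turn. From the foot of each slot a channel runs only clockwise (seen from above), below a 5.5 mm thick roof, 60 degrees from mid-slot to a solid stop, felt as a rise of torque (0.15 N m is plenty). In the last 5 degrees the lugs lie below a roof only 3 mm thick: the catch, into which the spring lifts them.
- fuse_well (a point): Top of the fuse well on the socket's axis, 27 mm below the mouth. A funnel leads to it from the 32 mm bore (19 mm below the mouth); the well is 16 mm wide. At its bottom a sprung contact carries the fuse: dropped in, the fuse rests with its top 10 mm below the mouth (underside 61 mm below); it gives way at 2.7 N plus 0.9 N for each mm.
- fuse: The larger cartridge fuse: a cylinder 14 mm in diameter, 51 mm long, about 30 g, white ceramic with steel ends (both alike), standing on end. Origin at the centre of its underside, z along it.
- small_fuse: The smaller cartridge fuse, 10 mm in diameter and 38 mm long, same look, standing on end about 10 cm from the larger one: too short for this socket. Origin at the centre of its underside.
- cap: Black bayonet cap, 42 mm high, about 60 g, standing on its nose. Origin at the centre of the nose's underside, z up. Nose 22 mm wide, widening to a 30 mm skirt at 5 mm height. Flange 44 mm wide at 18.5 to 23 mm height. Half a turn makes no difference. Fully pressed, the flange lies on the ring (underside 18.5 mm below the mouth, spring about 10 N).
- cap_lugs (a point): On the cap's axis, 10 mm above its underside: two steel lugs at +x and -x, 6 mm wide, 4 mm high, out to 19.5 mm. Lugs lying on the ring's top: underside 8 mm below the mouth. In the slots it sinks, meeting the fuse 10 mm below. The lugs can turn only with the underside over 17.5 mm below. Turned to the stop and let go, it rises into the catch: 15 mm below the mouth.
- cap_grip (a point): Middle of the cap's finger grip, 32.5 mm above its underside: an upright bar 14 mm thick (y), 36 mm long (x, so it points along the lugs), from 23 to 42 mm height, a thin bright line along its top.
- meter: Hand multimeter, 135 x 66 x 43 mm, lying at the left, a bystander. Origin at the centre of its underside, long along x.
- fusebox: Small pale cardboard box for fuses, 28 x 52 x 16 mm, long along y, a bystander. Origin at the centre of its underside.
- adaptor: Coaxial adaptor, a pale metal barrel 21 mm thick and 36 mm long (along y), lying down, a bystander. Origin at the centre of its underside.
Mind the look-alikes: they are no part of the job. What is shaped like the cap but red is not meant.

How it is judged:
By the outcome, as a careful person would: the job done as asked, in the order asked, and still so for the second after the job is handed in, with the robot touching nothing.
It also fails if it takes over 70 s, if anything falls off the work surface, if the arm or the gripper's body presses on something with over 40 N, if the wrist force passes 120 N, or if a joint passes its speed limit or range.

## Working session

There is one attempt and no reset: what is moved stays moved. The work goes in short steps, Python scripts to look and compute and a tool call to move; the robot and the scene stay as the last step left them, time stands still between calls to the robot, and variables do not carry over. Pictures are saved under pics/ and viewed, at most 10 in all, crops included, and the job is handed in when it is done.

Besides the shell and the picture viewer there is one more tool, called after "Call:" as name(argument=value, ...), one argument or row to a line, values as JSON. move_arm: Moves the arm, as the interface text tells. Shifts and turns lie within -1 to 1; 1 stands for 100 mm of shift or 45 degrees of turn. Its arguments: {"type":"object","properties":{"motion":{"type":"array","items":{"type":"number"}}},"required":["motion"]}

```bash
mkdir -p pics
cat > h.py <<'E'
import numpy as np, cv2
from bench import robot
from scipy.spatial.transform import Rotation as Ro
def snap(n,f):
    c=robot.get_calibration(n); im=robot.snapshot(n); cv2.imwrite(f'pics/{f}.png',im[:,:,::-1]); np.savez(f'pics/{f}.npz',**c); return im,c
def load(f):
    return cv2.imread(f'pics/{f}.png'),dict(np.load(f'pics/{f}.npz'))
def ray(c,u,v):
    K=np.array([[c['fx'],0,c['cx']],[0,c['fy'],c['cy']],[0,0,1.]])
    p=cv2.undistortPoints(np.array([[[u,v]]],float),K,np.array([float(c['k1']),0,0,0]))[0,0]
    R=np.array(c['R']);return -R.T@np.array(c['t']), R.T@np.array([p[0],p[1],1])
def onz(c,u,v,z):
    o,d=ray(c,u,v);return o+d*(z-o[2])/d[2]
def pix(c,X):
    q=np.array(c['R'])@np.array(X)+np.array(c['t']);x,y=q[:2]/q[2];s=1+float(c['k1'])*(x*x+y*y)
    return np.array([c['fx']*x*s+c['cx'],c['fy']*y*s+c['cy']])
def st():
    o=robot.get_obs();np.set_printoptions(precision=4,suppress=True)
    for k in ['time','tool_pos','ee_rot','wrist_force','wrist_torque','width','finger_force','joint_positions']:print(k,np.array(o[k]))
    return o
E
python3 - <<'E'
from h import *
st()
print(robot.tcp_to_grasp)
a,c=snap('top','top0');b,c2=snap('side','side0')
for q in (c,c2):print({k:np.array(v).tolist() for k,v in q.items()})
E
```

```text
time 0.0
tool_pos [0.2026 0.5107 0.2043]
ee_rot [-3.1394 -0.0003  2.7638]
wrist_force [ 0.3726 -0.2522  0.408 ]
wrist_torque [-0.0166 -0.0039  0.0128]
width 0.09415453475040349
finger_force 0.0
joint_positions [ 1.0899  0.088   1.3722  0.      1.6836 -0.1031]
-0.0188
{'fx': 484.59898745804804, 'fy': 484.59898745804804, 'cx': 281.0056071077814, 'cy': 208.96382983921376, 'k1': -0.023650018262509214, 'R': [[0.0013169740054021256, -0.9999980739975617, 0.001455190927786733], [-0.987906160973082, -0.0015266703820904233, -0.1550454333057608], [0.15504735628476793, -0.001233401277632617, -0.9879062688486151]], 't': [0.11551948801343592, 0.506899560372721, 1.1624464191757466]}
{'fx': 441.3362527911142, 'fy': 441.3362527911142, 'cx': 283.0923451518051, 'cy': 213.30272440557692, 'k1': -0.06362838304191436, 'R': [[0.9997402253321351, 0.01986230931938595, -0.011179021484602227], [-0.0008325919291237345, -0.45832383052448405, -0.8887848857648535], [-0.022776932267795015, 0.888563309529414, -0.45818823240520196]], 't': [-0.48911936199631423, 0.11296161863291733, 1.2178934390157126]}
```

View pics/top0.png

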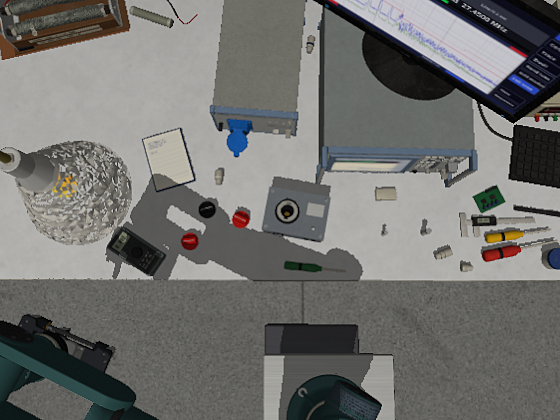

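View pics/side0.png

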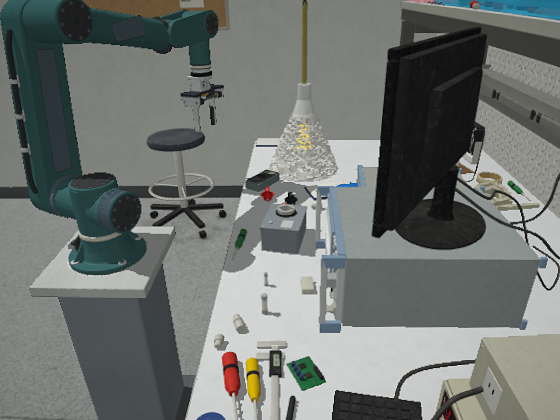

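Top view: socket at about (287,210), black cap (207,209), red look-alikes (241,218) and (190,241), fuses at (385,230) and (425,228). The side view shows the fuses at (265,280) and (265,302), and the nearer one, further to -y, is larger. Next I'll zoom in.

Run:
```python
from h import *
t,c=load('top0');s,c2=load('side0')
r=lambda i,x,y,w,h,k:cv2.resize(i[y:y+h,x:x+w],None,fx=k,fy=k,interpolation=cv2.INTER_CUBIC)
A=r(t,185,190,130,50,6)  # 780x300
B=r(t,370,210,70,50,5.5);C=r(s,235,180,70,50,5.5)
D=r(s,240,265,50,50,5.5)
lo=np.zeros((300,800,3),np.uint8)
x=0
for i in (B,D): 
    lo[:i.shape[0],x:x+i.shape[1]]=i[:300];x+=i.shape[1]+5
o=np.zeros((600,800,3),np.uint8);o[:300,:780]=A;o[300:]=lo
cv2.imwrite('pics/crop1.png',o)
for n,u,v,z in [('sock',287,210,.09),('cap',207,209,.03),('fA',385,228,.03),('fB',425,226,.04)]:
    print(n,onz(c,u,v,z))
# two-view fuse bases: side bottoms
for u,v in ((265,287),(265,313)):print(onz(c2,u,v,0))
```

```text
sock [0.49633248 0.10207448 0.09      ]
cap [0.50783949 0.30129977 0.03      ]
fA [ 0.46067168 -0.1425876   0.03      ]
fB [ 0.46457318 -0.23972793  0.04      ]
[ 0.44793975 -0.14738661  0.        ]
[ 0.45334349 -0.24423355  0.        ]
```

View pics/crop1.png

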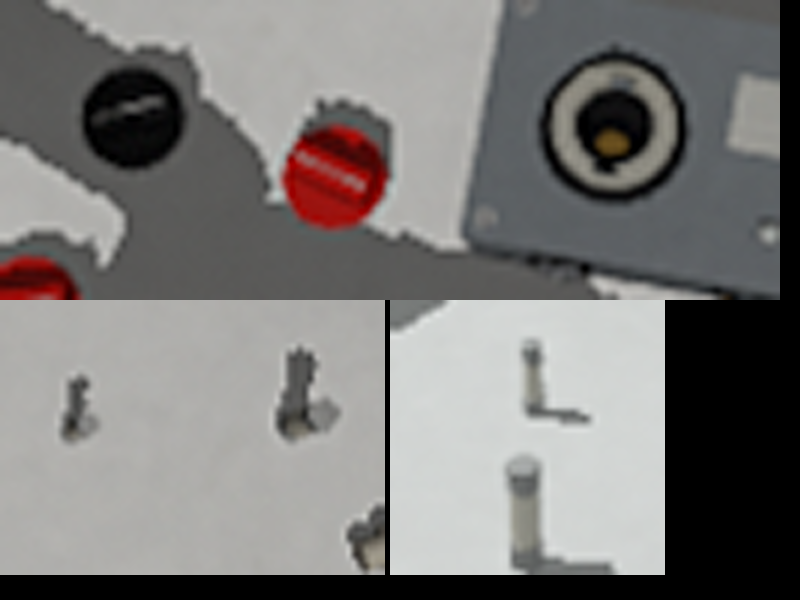

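The crops confirm that the right fuse in the top view (around (429,230)) is the larger one. The cap's bar line runs from about (203,211) to (212,208), and the socket mouth is at (287,211). Next is a short planning helper, then I move to the fuse.

```bash
cat >> h.py <<'E'
def plan(target,yaw=None,n=None):
    o=robot.get_obs();R=Ro.from_euler('xyz',o['ee_rot']);d=R.inv().apply(np.array(target)-o['tool_pos'])*10
    g=Ro.from_euler('xyz',[np.pi,0,o['ee_rot'][2] if yaw is None else yaw]);rv=(R.inv()*g).as_rotvec()/(np.pi/4)
    k=max(np.ceil(np.linalg.norm(d)/.4),np.ceil(np.linalg.norm(rv)/.15),1)
    print('shift',d.round(3),'turn',rv.round(3),'rows',k,'per row',np.r_[rv,d].round(4)/k)
E
python3 - <<'E'
from h import *
o=robot.get_obs();c=robot.get_calibration('wrist');R=Ro.from_euler('xyz',o['ee_rot'])
cam=-np.array(c['R']).T@c['t'];print('cam in tool',R.inv().apply(cam-o['tool_pos']),'axes in tool (rows x,y,z)',R.inv().apply(np.array(c['R'])),c['fx'],c['cx'],c['cy'])
t,ct=load('top0');s,cs=load('side0')
print('fuse top',onz(ct,429.1,230.4,.051),onz(cs,264,295,.051))
print('small top',onz(ct,386.2,231.8,.038),onz(cs,265.6,271.8,.038))
plan([.453,-.243,.18])
E
```

```text
cam in tool [ 0.07758428  0.00048235 -0.17889445] axes in tool (rows x,y,z) [[-1.77490275e-04  9.99999848e-01  5.22658412e-04]
 [-9.62906668e-01 -2.98752150e-05 -2.69834668e-01]
 [-2.69834611e-01 -5.51164299e-04  9.62906527e-01]] 318.4556039866183 276.8368698401979 209.66382881520548
fuse top [ 0.4524122  -0.24600938  0.051     ] [ 0.45274448 -0.24465234  0.051     ]
small top [ 0.45029852 -0.14351942  0.038     ] [ 0.44999913 -0.13733798  0.038     ]
shift [-5.107 -6.082  0.255] turn [-0.003 -0.     0.   ] rows 20.0 per row [-1.25000e-04 -1.00000e-05  0.00000e+00 -2.55370e-01 -3.04105e-01
  1.27700e-02]
```

Call:
move_arm(
  motion=[0,0,0,-0.255,-0.304,0,1,0,0,0,-0.255,-0.304,0,1,0,0,0,-0.255,-0.304,0,1,0,0,0,-0.255,-0.304,0,1,0,0,0,-0.255,-0.304,0,1,0,0,0,-0.255,-0.304,0,1,0,0,0,-0.255,-0.304,0,1,0,0,0,-0.255,-0.304,0,1,0,0,0,-0.255,-0.304,0,1,0,0,0,-0.255,-0.304,0,1,0,0,0,-0.255,-0.304,0,1,0,0,0,-0.255,-0.304,0,1],
)

```text
time: 1.1
tool_pos: [0.3526, 0.0574, 0.2053]
ee_rot: [3.141, 0.0, 2.764]
wrist_force: [0.6, 0.1, -0.3]
width: 0.0942
finger_force: 0.0
```

Call:
move_arm(
  motion=[0,0,0,-0.255,-0.304,0,1,0,0,0,-0.255,-0.304,0,1,0,0,0,-0.255,-0.304,0,1,0,0,0,-0.255,-0.304,0,1,0,0,0,-0.255,-0.304,0,1,0,0,0,-0.255,-0.304,0,1,0,0,0,-0.255,-0.304,0.1,1,0,0,0,-0.255,-0.304,0.1,1,0,0,0,0,0,0,1],
)

```text
time: 1.85
tool_pos: [0.4522, -0.2471, 0.1808]
ee_rot: [-3.141, -0.006, 2.758]
wrist_force: [-0.8, 0.5, -0.9]
width: 0.0938
finger_force: 0.0
```

Run:
```python
from h import *
st();im,c=snap('wrist','w1')
print(pix(c,[.4525,-.2453,.051]),pix(c,[.4525,-.2453,0]))
```

```text
time 1.85
tool_pos [ 0.4522 -0.2471  0.1808]
ee_rot [-3.1406 -0.0058  2.7581]
wrist_force [-0.7711  0.5436 -0.8727]
wrist_torque [-0.0052 -0.0219  0.0332]
width 0.09381420860804941
finger_force 0.0
joint_positions [-0.6086  0.0205  1.4894 -0.0023  1.6372 -1.796 ]
[278.4381 201.4124] [278.291  190.8422]
```

View pics/w1.png

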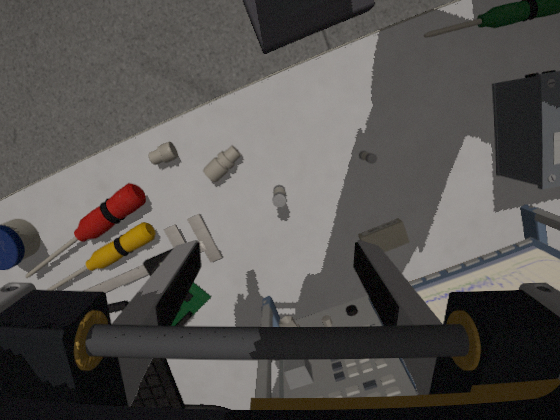

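The fuse's top disc is at about (280,199), close to the prediction of (278,201). I'll refine it numerically.

Run:
```python
from h import *
im,c=load('w1');g=cv2.cvtColor(im,cv2.COLOR_BGR2GRAY)
print(g[178:212:2,266:296:2])
for p in [(279.5,200),(278.5,201)]:print(onz(c,*p,.051))
plan([.4525,-.2453,.030],2.76)
```

```text
[[154 154 153 155 154 154 154 154 155 155 153 152 154 152 152]
 [151 155 153 154 155 156 155 156 155 154 153 152 151 151 152]
 [153 154 154 155 153 155 153 156 154 155 155 154 154 153 153]
 [154 155 154 155 153 154 139 150 156 156 154 154 151 152 153]
 [154 154 154 154 140  87  81  84  86 153 157 157 154 153 153]
 [155 155 153 154  86 114 113 111 106 100 156 155 155 153 155]
 [153 154 153 155  96 108 115 113 104  83 154 153 153 154 155]
 [155 154 155 140  99  99  84  84  90  91 140 155 155 154 154]
 [155 155 157 155  85  78 117 113  84  69 137 155 152 154 155]
 [155 156 155 155  99 120 118 118 122  93 132 154 153 153 152]
 [156 155 155 128 119 117 118 117 116 119 139 153 153 154 152]
 [156 156 155 127 118 118 112 115 116 117  89 155 153 153 153]
 [154 153 156 138 114 114 116 115 115 113 136 152 151 153 153]
 [154 154 154 154 114 112 114 114 115 108  94 153 153 153 153]
 [154 156 154 153 152 126 114 114 103  87  85 139 152 153 153]
 [153 155 155 152 155 153  82  83  86  82  81 137 153 152 153]
 [155 152 153 153 153 148  86  84  85  84  82  85 153 151 152]]
[ 0.45154965 -0.24377517  0.051     ]
[ 0.45212958 -0.24508433  0.051     ]
shift [-0.021 -0.01   1.52 ] turn [ 0.002 -0.008 -0.001] rows 4.0 per row [ 3.75000e-04 -2.00000e-03 -1.75000e-04 -5.20000e-03 -2.55000e-03
  3.80025e-01]
```

Call:
move_arm(
  motion=[0,0,0,-0.013,0,0.35,0.6,0,0,0,0,0,0.35,0.6,0,0,0,0,0,0.35,0.6,0,0,0,0,0,0.3,0.6,0,0,0,0,0,0.16,0.6,0,0,0,0,0,0,0.6,0,0,0,0,0,0,0,0,0,0,0,0,0,0,0,0,0,0,0,0,0,0,0,0,0,0,0,0,0,0,0,0,0,0,0,0,0,0,0,0,0,0],
)

```text
time: 2.9
tool_pos: [0.4544, -0.2428, 0.0355]
ee_rot: [-3.141, 0.002, 2.764]
wrist_force: [-0.1, 0.4, -0.3]
width: 0.02
finger_force: 0.0
```

Call:
move_arm(
  motion=[0,0,0,0,0,0.04,0,0,0,0,0,0,0,0,0,0,0,0,0,0,0,0,0,0,0,0,0,0,0,0,0,0,0,0,0,0,0,0,0,0,0,0],
)

```text
time: 3.4
tool_pos: [0.4545, -0.2444, 0.0324]
ee_rot: [-3.138, 0.003, 2.764]
wrist_force: [-1.3, -2.6, 6.1]
width: 0.0131
finger_force: 30.0
```

Run:
```python
from h import *
st()
```

```text
time 3.4
tool_pos [ 0.4545 -0.2444  0.0324]
ee_rot [-3.1385  0.0032  2.7636]
wrist_force [-1.2908 -2.6392  6.1018]
wrist_torque [-0.4381  0.4502  0.0825]
width 0.013065081772462118
finger_force 29.98329520225525
joint_positions [-0.6017  0.1111  1.6979 -0.0024  1.3287 -1.794 ]
```

Call:
move_arm(
  motion=[0,0,0,0,0,-0.2,0,0,0,0,0,0,-0.35,0,0,0,0,0,0,-0.35,0,0,0,0,0,0,-0.35,0,0,0,0,0.1,0.3,-0.3,0,0,0,0,0.1,0.3,-0.25,0,0,0,0,0.12,0.37,-0.1,0,0,0,0,0.12,0.37,0,0,0,0,0,0.12,0.37,0,0,0,0,0,0.12,0.37,0,0,0,0,0,0.12,0.37,0,0,0,0,0,0.12,0.37,0,0],
)

```text
time: 4.4
tool_pos: [0.472, 0.0539, 0.219]
ee_rot: [3.141, 0.0, 2.763]
wrist_force: [0.8, -0.3, -0.1]
width: 0.0134
finger_force: 29.9
```

Call:
move_arm(
  motion=[0,0,0,0.06,0.2,0,0,0,0,0,0.04,0.1,0,0,0,0,0,0,0,0,0,0,0,0,0,0,0,0],
)

```text
time: 4.73
tool_pos: [0.474, 0.0832, 0.2189]
ee_rot: [-3.141, -0.0, 2.764]
wrist_force: [0.7, 0.1, -0.3]
width: 0.0133
finger_force: 29.9
```

Run:
```python
from h import *
st();im,c=snap('wrist','w2')
print(pix(c,[.496,.102,.09]))
```

```text
time 4.7333
tool_pos [0.474  0.0832 0.2189]
ee_rot [-3.1405 -0.0001  2.7642]
wrist_force [ 0.6795  0.0806 -0.2718]
wrist_torque [ 0.0416 -0.0084 -0.0444]
width 0.013261508902430096
finger_force 29.928252696990967
joint_positions [ 0.0566 -0.0686  1.5014 -0.0009  1.7093 -1.137 ]
[302.056  214.3442]
```

View pics/w2.png

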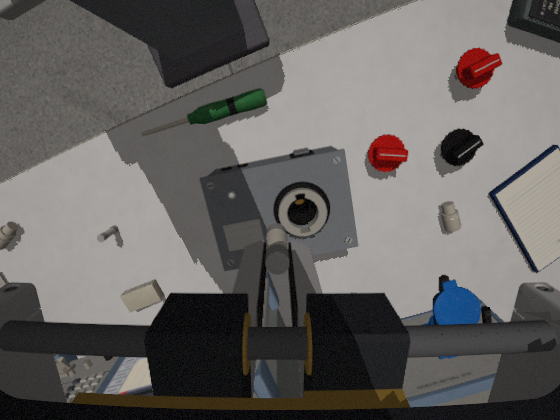

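The socket is at about (302,209), the held fuse's lower end at (278,237), and the black cap at (460,147) clear of its neighbours. Now the slots and the centre.

```bash
cat > sock.py <<'E'
from h import *
import sys
from scipy.optimize import least_squares
def run(f,C,out):
    im,c=load(f);g=cv2.GaussianBlur(cv2.cvtColor(im,cv2.COLOR_BGR2GRAY),(0,0),.6).astype(np.float32)
    th=np.radians(np.arange(0,360,3));C=np.array(C,float)
    def samp(C,r,th):
        p=np.array([pix(c,[C[0]+r*np.cos(t),C[1]+r*np.sin(t),.09]) for t in th],np.float32)
        return cv2.remap(g,p[None,:,0],p[None,:,1],cv2.INTER_LINEAR)[0]
    rs=np.arange(.019,.030,.0003)
    for it in range(4):
        P=np.array([samp(C,r,th) for r in rs]);D=np.diff(P,axis=0);i=D.argmin(0);R=rs[i]+.00015;ok=(D.min(0)<-15)
        X=C+np.c_[R*np.cos(th),R*np.sin(th)]
        s=least_squares(lambda q:(np.hypot(*(X[ok]-q[:2]).T)-q[2])/1e-3,[*C,.0245],loss='soft_l1',f_scale=.5).x;C=s[:2]
    print(f,'centre',C,'outer r',s[2],'n',ok.sum())
    for r in (.0165,.0175,.0185,.0195):
        v=samp(C,r,np.radians(np.arange(0,360,10)));print(r,v.astype(int))
    pol=np.array([samp(C,r,np.radians(np.arange(-180,180,.5))) for r in np.arange(.028,.010,-.0001)])
    return C,samp,pol,c,im
E
python3 - <<'E'
from sock import *
C,samp,pol,c,im=run('w2',[.496,.102],'a')
p=pix(c,[*C,.09]).round().astype(int);a=cv2.resize(im[p[1]-32:p[1]+33,p[0]-32:p[0]+33],(420,420),interpolation=cv2.INTER_CUBIC)
b=cv2.cvtColor(pol.astype(np.uint8),cv2.COLOR_GRAY2BGR)
o=np.zeros((600,800,3),np.uint8);o[:420,:420]=a;o[420:,:720]=b;cv2.imwrite('pics/crop2.png',o)
print(pix(c,[*C,.09]))
s=robot.get_obs();print('fuse bottom exp',pix(c,np.array(s['tool_pos'])-[0,0,.0324]))
E
```

```text
w2 centre [0.49528731 0.10287983] outer r 0.02475074625805071 n 10
0.0165 [ 82 120 124 121 119 120 117 118 112 114 106 107  97  93  97  77  11  10
  22  92  81  84  96  94  99 101 105 106 111 114 117 120 121 108  93  91]
0.0175 [ 85 125 127 126 125 125 125 125 124 125 123 125 122 120 121 109  11   7
  25 120 118 118 120 121 122 121 124 124 125 124 125 125 127 111  92  90]
0.0185 [ 87 126 127 127 126 126 126 127 126 127 127 127 127 127 127 119  13   8
  27 126 128 127 126 127 127 126 127 127 127 126 127 126 127 115  93  91]
0.0195 [ 98 126 127 127 126 126 126 127 127 127 127 127 127 127 127 123  22  15
  38 127 128 128 127 128 127 127 127 127 127 126 126 127 127 118  97  98]
[302.62778904 213.40480226]
fuse bottom exp [275.66420714 235.18042811]
```

View pics/crop2.png

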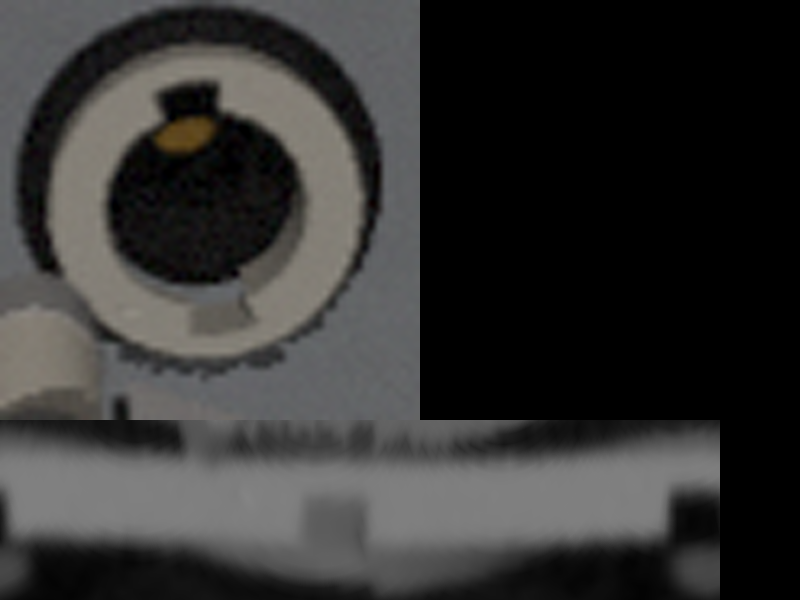

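The crop shows both slots: the dark one at the top of the ring (about 168° in the world frame) and the grey one at the bottom (about −11°). I'll refine the centre and slot angle from the pale-ring mask.

```bash
cat > ring.py <<'E'
from h import *
from scipy.optimize import least_squares
def ring(f,C0):
    im,c=load(f);hsv=cv2.cvtColor(im,cv2.COLOR_BGR2HSV).astype(int);b=im.astype(int)
    m=((b[:,:,2]>=b[:,:,0]-2)&(b[:,:,2]>95)).astype(np.uint8)
    p=pix(c,[*C0,.09]);ys,xs=np.mgrid[0:420,0:560]
    W=np.array([onz(c,x,y,.09)[:2] for y in range(int(p[1])-45,int(p[1])+45) for x in range(int(p[0])-45,int(p[0])+45)]).reshape(90,90,2)
    M=m[int(p[1])-45:int(p[1])+45,int(p[0])-45:int(p[0])+45]
    C=np.array(C0,float)
    th=np.radians(np.arange(0,360,4))
    def mk(x):
        q=pix(c,[*x,.09]);return cv2.remap(m.astype(np.float32),np.float32([[q[0]]]),np.float32([[q[1]]]),cv2.INTER_LINEAR)[0,0]
    for it in range(3):
        o=[]
        for t in th:
            u=np.array([np.cos(t),np.sin(t)]);rs=np.arange(.0205,.029,.0002);v=np.array([mk(C+u*r) for r in rs])
            if v[0]>.5 and (v<.5).any():o.append(C+u*rs[(v<.5).argmax()])
        o=np.array(o);s=least_squares(lambda q:(np.hypot(*(o-q[:2]).T)-q[2])/1e-3,[*C,.0245],loss='soft_l1',f_scale=.3).x;C=s[:2]
    res=np.hypot(*(o-C).T)-s[2]
    print(f,'centre',C,'r',s[2],'n',len(o),'res mm',np.median(abs(res))*1e3)
    a=np.arange(-180,180,1.);V=np.array([np.mean([mk(C+r*np.array([np.cos(np.radians(x)),np.sin(np.radians(x))])) for r in (.0175,.0182,.0188)]) for x in a])
    L=a[V<.5];print('dark angles',L)
    return C
if __name__=='__main__':
    ring('w2',[.4955,.103])
    ring('top0',[.4955,.103])
    plan([.4955,.103,.13],2.9)
E
python3 ring.py
```

```text
w2 centre [0.49461153 0.10282807] r 0.024574442384754123 n 86 res mm 0.258317349062058
dark angles [-180. -179. -178. -177. -176.  -21.  -20.  -19.  -18.  -17.  -16.  -15.
  -14.  -13.  -12.  -11.  -10.   -9.   -8.   -7.   -6.   -5.   -4.   -3.
   -2.   -1.    0.    1.    2.    3.  153.  154.  155.  156.  157.  158.
  159.  160.  161.  162.  163.  164.  165.  166.  167.  168.  169.  170.
  171.  172.  173.  174.  175.  176.  177.  178.  179.]
top0 centre [0.49527724 0.10223267] r 0.024476175266791408 n 89 res mm 0.43141801952671643
dark angles [-180. -179. -178. -177.  -23.  -22.  -21.  -20.  -19.  -18.  -17.  -16.
  -15.  -14.  -13.  -12.  -11.  -10.   -9.   -8.   -7.   -6.   -5.   -4.
   -3.   -2.   -1.    0.    1.    2.  154.  155.  156.  157.  158.  159.
  160.  161.  162.  163.  164.  165.  166.  167.  168.  169.  170.  171.
  172.  173.  174.  175.  176.  177.  178.  179.]
shift [-0.124  0.269  0.889] turn [-0.001 -0.    -0.175] rows 3.0 per row [-4.00000000e-04 -3.33333333e-05 -5.82000000e-02 -4.12666667e-02
  8.98000000e-02  2.96333333e-01]
```

Run:
```python
from h import *
im,c=load('w2');g=cv2.cvtColor(im,cv2.COLOR_BGR2GRAY)
T=np.array(robot.get_obs()['tool_pos'])
for z in (.0324,.02,.01):
    q=np.array([pix(c,T+[.007*np.cos(a),.007*np.sin(a),-z]) for a in np.arange(0,6.3,.1)]);print(z,q.min(0),q.max(0))
print('cols',np.arange(260,298,2))
for r in range(222,276,3):print(r,g[r,260:298:2])
```

```text
0.0324 [265.73885277 225.76469431] [285.59394116 244.43544699]
0.02 [265.08788099 231.73129515] [286.05350021 251.32179319]
0.01 [264.5079629  237.05681222] [286.46284821 257.45343716]
cols [260 262 264 266 268 270 272 274 276 278 280 282 284 286 288 290 292 294
 296]
222 [ 64  53  90 100  99  97  99  99  73   8  69 127 130 129 127  93  53  14
  10]
225 [ 70  54  53  98  98  89  91  90  88  88  84 102 126 128 127 127 117  90
  90]
228 [ 81  55  53  87  76  88  89  91 120  89  88  79  73 127 126 124 127 127
 126]
231 [ 81  61  48  57  82 121 124 125 125 124 117 112  76  40 116 126 128 126
 128]
234 [ 84  73  55  62 116 119 121 125 125 122 118 108  98  89  94  48  62 121
 127]
237 [ 80  80  56  92 109 121 125 126 125 123 118 111  98  87  98  92  68  71
  54]
240 [ 72  95  68  67 112 121 124 124 124 122 118 110 100  86  99 102 105 100
 102]
243 [ 66  64  28  60 112 118  99  77  77  73  76  78  80  83  64  50 107 106
 106]
246 [ 63  65  17  56  73  59  55  58  53  56  56  49  67  74  59  16 107 109
 107]
249 [ 66  56  15  47  51  56  52  54  54  55  54  54  53  55  35  10  98  86
 108]
252 [63 46  3 41 54 54 55 59 70 73 60 54 57 54 34  4 58 62 98]
255 [66 45 15 48 55 66 68 70 68 72 71 72 69 59 37 15 52 64 64]
258 [66 34 13 56 67 68 71 71 67 68 69 71 71 70 55  6 40 64 64]
261 [68 27 12 66 68 68 69 65 70 68 68 72 66 66 68  9 31 68 65]
264 [64 15  0 69 68 70 68 72 71 66 66 68 70 68 66  4 16 65 66]
267 [58 12  0 52 67 70 66 70 68 69 69 70 67 66 51 16  8 60 65]
270 [49 12 11 65 74 65 66 65 66 69 70 69 68 74 55  8 15 58 65]
273 [47  7  0 61 53 88 75 65 66 65 68 77 89 90 59  6  5 57 64]
```

The fuse sits about 0.8 mm off the tool axis, and the socket is at about (0.4948, 0.1026). Next I move over it and descend to TCP z of about 0.13.

Call:
move_arm(
  motion=[0,0,0,-0.127,0.249,0,0,0,0,0,0,0,0.3,0,0,0,0,0,0,0.3,0,0,0,0,0,0,0.29,0,0,0,0,0,0,0,0,0,0,0,0,0,0,0,0,0,0,0,0,0,0],
)

```text
time: 5.37
tool_pos: [0.4962, 0.1012, 0.132]
ee_rot: [3.141, 0.002, 2.762]
wrist_force: [0.1, 0.3, 0.0]
width: 0.0136
finger_force: 29.9
```

Run:
```python
from h import *
st();plan([.495,.1017,.094],2.764)
```

```text
time 5.3667
tool_pos [0.4962 0.1012 0.132 ]
ee_rot [3.1406 0.0023 2.762 ]
wrist_force [0.0915 0.3145 0.0178]
wrist_torque [-0.002  -0.0131  0.0391]
width 0.013566643984964282
finger_force 29.927978217601776
joint_positions [ 0.0893  0.0146  1.5929 -0.0002  1.5316 -1.1019]
shift [0.014 0.    0.38 ] turn [ 0.001  0.003 -0.003] rows 1.0 per row [ 0.0013  0.003  -0.0025  0.0136  0.0003  0.3796]
```

Now lower slowly into the well.

Call:
move_arm(
  motion=[0,0,0,0.012,0,0.1,0,0,0,0,0,0,0.1,0,0,0,0,0,0,0.08,0,0,0,0,0,0,0.05,0,0,0,0,0,0,0.03,0,0,0,0,0,0,0,0,0,0,0,0,0,0,0],
)

```text
time: 5.95
tool_pos: [0.495, 0.1026, 0.0952]
ee_rot: [3.141, 0.003, 2.764]
wrist_force: [1.4, -0.3, 3.7]
width: 0.0136
finger_force: 29.9
```

Call:
move_arm(
  motion=[0,0,0,-0.01,0.002,0,0,0,0,0,0,0,0,0,0,0,0,0,0,0.015,0,0,0,0,0,0,0,0],
)

```text
time: 6.28
tool_pos: [0.4954, 0.1025, 0.0925]
ee_rot: [3.141, 0.001, 2.764]
wrist_force: [1.0, -0.4, 0.2]
width: 0.0131
finger_force: 29.9
```

It's in the well with force near zero, so I release and rise.

Call:
move_arm(
  motion=[0,0,0,0,0,0,0.5,0,0,0,0,0,0,0.5,0,0,0,0,0,0,0.5,0,0,0,0,0,0,0.5,0,0,0,0,0,-0.1,0.5,0,0,0,0,0,-0.35,0.5,0,0,0,0,0,-0.35,0.5,0,0,0,-0.15,0.35,-0.2,0.6,0,0,0,-0.1,0.2,0,0.6,0,0,0,0,0,0,0.6,0,0,0,0,0,0,0.6],
)

```text
time: 7.2
tool_pos: [0.5378, 0.1439, 0.1923]
ee_rot: [-3.141, -0.0, 2.765]
wrist_force: [0.0, -0.2, -0.1]
width: 0.056
finger_force: 0.0
```

Run:
```python
from h import *
st();im,c=snap('wrist','w3')
p=pix(c,[.495,.1025,.09]);print(p,'cap',pix(c,[.508,.3,.042]),'fuse top exp',pix(c,[.495,.1025,.08]))
x,y=p.round().astype(int)
a=im[max(y-35,0):y+35,max(x-45,0):x+45,::-1];a=cv2.resize(a,None,fx=5,fy=5,interpolation=cv2.INTER_CUBIC)
q=pix(c,[.508,.3,.042]).round().astype(int);b=im[max(q[1]-35,0):q[1]+35,max(q[0]-35,0):q[0]+35,::-1];b=cv2.resize(b,None,fx=5,fy=5,interpolation=cv2.INTER_CUBIC)
o=np.zeros((360,800,3),np.uint8);o[:a.shape[0],:a.shape[1]]=a
w=min(b.shape[1],350);o[:b.shape[0],450:450+w]=b[:350,:w]
cv2.imwrite('pics/crop3.png',o);print(q,b.shape)
```

```text
time 7.2
tool_pos [0.5378 0.1439 0.1923]
ee_rot [-3.1412 -0.0003  2.765 ]
wrist_force [ 0.0245 -0.2147 -0.0659]
wrist_torque [-0.017   0.0033  0.041 ]
width 0.05597213903218001
finger_force 0.0
joint_positions [ 0.1598  0.1054  1.3769 -0.0002  1.6597 -1.0344]
[216.132  182.0399] cap [409.6953 114.3971] fuse top exp [218.1204 180.0364]
[410 114] (350, 350, 3)
```

View pics/crop3.png

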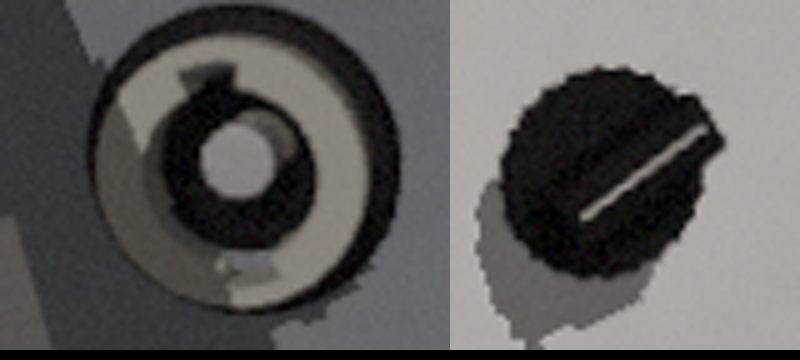

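The fuse is seated, with its disc centred in the bore at about (216,179). The cap's bright line runs from (401,122.6) to (426.6,104.6), and I'll compute the grasp from it.

Run:
```python
from h import *
im,c=load('w3');g=cv2.cvtColor(im,cv2.COLOR_BGR2GRAY)
m=np.zeros_like(g)
blk=(g<60).astype(np.uint8)
n,l,s,ce=cv2.connectedComponentsWithStats(blk[79:149,375:445]);k=1+s[1:,4].argmax();print('black',s[k],ce[k]+[375,79])
h=cv2.convexHull(np.argwhere(l==k)[:,::-1].astype(np.int32));cv2.fillConvexPoly(m,h+[375,79],1);m=cv2.erode(m,np.ones((3,3)))
pts=np.argwhere((m>0)&(g>75))[:,::-1]
W=np.array([onz(c,*p,.042)[:2] for p in pts]);w,V=np.linalg.eigh(np.cov(W.T));d=V[:,1];t=(W-W.mean(0))@d
mid=W.mean(0)+d*(t.max()+t.min())/2
print(len(pts),'mid',mid,'len',np.ptp(t),'ang',np.degrees(np.arctan2(d[1],d[0])))
A,B=onz(c,401,122.6,.042),onz(c,426.6,104.6,.042);print((A+B)/2,np.linalg.norm(A-B),np.degrees(np.arctan2(*(B-A)[1::-1])))
# flange: black hull circle at ~z .021
H=np.array([onz(c,*p,.021)[:2] for p in (h[:,0]+[375,79])]);print('flange extents',H.min(0),H.max(0),H.mean(0))
t,ct=load('top0')
a=onz(ct,185+110/6,190+125/6,.042);b=onz(ct,185+165/6,190+105/6,.042);print('top',(a+b)/2,np.degrees(np.arctan2(*(b-a)[1::-1])),np.linalg.norm(a-b))
```

```text
black [  10   14   45   42 1288] [405.08618012 113.16304348]
65 mid [0.50846692 0.30369594] len 0.02930603828699103 ang 103.46179251979957
[0.50874175 0.30417198 0.042     ] 0.030702282800422843 104.5556737496012
flange extents [0.48644876 0.28124173] [0.53010687 0.33016836] [0.50760393 0.30342564]
top [0.50554787 0.2971725  0.042     ] -69.56115852761626 0.024017070539588417
```

Run:
```python
from h import *
t,ct=load('top0');s,cs=load('side0')
def tri(a,b):
    o1,d1=ray(ct,*a);o2,d2=ray(cs,*b);d1/=np.linalg.norm(d1);d2/=np.linalg.norm(d2)
    k=np.linalg.lstsq(np.c_[d1,-d2],o2-o1,rcond=None)[0];p,q=o1+d1*k[0],o2+d2*k[1];return (p+q)/2,np.linalg.norm(p-q)
print('lamp neck/bulb',tri((30,172),(304,85)),tri((67,185),(305,135)),tri((75,190),(305,165)))
plan([.5085,.3038,.10],1.815)
```

```text
lamp neck/bulb (array([0.5437612 , 0.59422881, 0.33593826]), np.float64(0.026108390289775293)) (array([0.55355385, 0.60614741, 0.14707588]), np.float64(0.017843145042416467)) (array([0.56209861, 0.64464206, 0.01194038]), np.float64(0.005239444709032504))
shift [0.856 1.387 0.917] turn [-2.000e-03 -1.000e-03  1.209e+00] rows 9.0 per row [-2.22222222e-04 -8.88888889e-05  1.34288889e-01  9.50888889e-02
  1.54133333e-01  1.01855556e-01]
```

Call:
move_arm(
  motion=[0,0,0,0.171,0.277,0,0.6,0,0,0,0.171,0.277,0,0.6,0,0,0,0.171,0.277,0,0.6,0,0,0,0.171,0.277,0,0.6,0,0,0,0.172,0.279,0,0.6,0,0,0.151,0,0,0.115,0.6,0,0,0.151,0,0,0.115,0.6,0,0,0.151,0,0,0.115,0.6,0,0,0.151,0,0,0.115,0.6,0,0,0.151,0,0,0.115,0.6,0,0,0.151,0,0,0.115,0.6,0,0,0.151,0,0,0.115,0.6],
)

```text
time: 8.25
tool_pos: [0.5081, 0.3027, 0.1104]
ee_rot: [-3.139, 0.0, 1.927]
wrist_force: [0.2, -0.4, 0.2]
width: 0.0563
finger_force: 0.0
```

Call:
move_arm(
  motion=[0,0,0.152,0,0,0.115,0.6,0,0,0,0,0,0,0.6,0,0,0,0,0,0,0.6,0,0,0,0,0,0,0.6],
)

```text
time: 8.58
tool_pos: [0.5091, 0.3035, 0.1006]
ee_rot: [3.141, -0.0, 1.816]
wrist_force: [0.9, 0.2, 0.5]
width: 0.0563
finger_force: 0.0
```

Run:
```python
from h import *
st();im,c=snap('wrist','w4')
p=pix(c,[.5085,.3038,.042]);print(p)
g=cv2.cvtColor(im,cv2.COLOR_BGR2GRAY)
x,y=p.round().astype(int)
o=cv2.resize(im[max(y-70,0):y+80,max(x-90,0):x+90,::-1],None,fx=4,fy=4,interpolation=cv2.INTER_CUBIC);cv2.imwrite('pics/crop4.png',o)
plan([.5085,.3038,.0255],1.815)
```

```text
time 8.5833
tool_pos [0.5091 0.3035 0.1006]
ee_rot [ 3.1414 -0.      1.8162]
wrist_force [0.8701 0.2167 0.4943]
wrist_torque [-0.0548  0.0916 -0.0231]
width 0.05631937982882751
finger_force 0.0
joint_positions [ 0.442   0.2235  1.4251 -0.      1.4929  0.1965]
[274.8342 223.5315]
shift [ 0.002 -0.011  0.756] turn [ 0.002 -0.     0.001] rows 2.0 per row [ 0.0008 -0.0001  0.0006  0.0011 -0.0053  0.3778]
```

View pics/crop4.png

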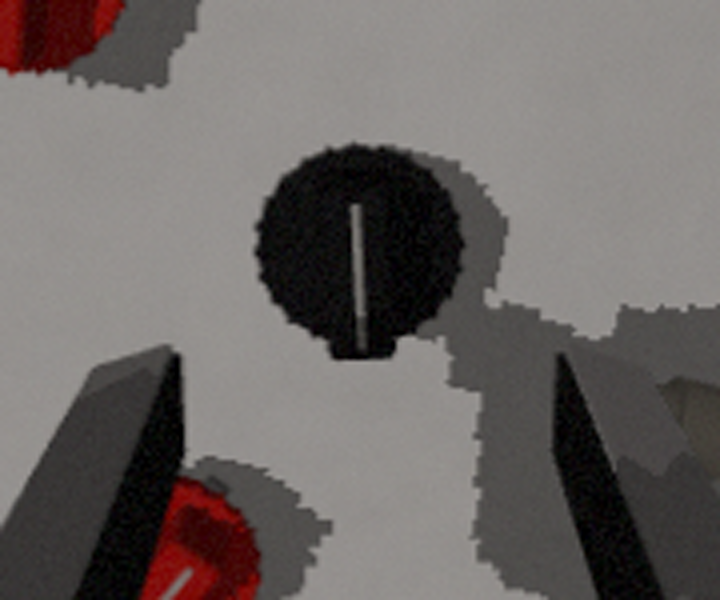

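The line's midpoint is at about (274.5,223.3) in full-picture pixels, matching the prediction, and the bar is about 2.4° off, so I correct yaw. Descend.

Call:
move_arm(
  motion=[0,0,-0.053,0,-0.01,0.3,0.6,0,0,0,0,0,0.25,0.6,0,0,0,0,0,0.14,0.6,0,0,0,0,0,0,0.6,0,0,0,0,0,0,0.6,0,0,0,0,0,0,0.6],
)

```text
time: 9.13
tool_pos: [0.5095, 0.3043, 0.033]
ee_rot: [3.138, -0.001, 1.856]
wrist_force: [1.1, -0.2, -0.3]
width: 0.0565
finger_force: 0.0
```

Call:
move_arm(
  motion=[0,0,0,0,0,0.065,0.6,0,0,0,0,0,0,0.6,0,0,0,0,0,0,0.6],
)

```text
time: 9.38
tool_pos: [0.5085, 0.3039, 0.0251]
ee_rot: [3.141, -0.0, 1.856]
wrist_force: [0.5, -0.4, -0.3]
width: 0.0562
finger_force: 0.0
```

Call:
move_arm(
  motion=[0,0,0,0,0,0,0,0,0,0,0,0,0,0,0,0,0,0,0,0,0,0,0,0,0,0,0,0,0,0,0,0,0,0,0,0,0,0,0,0,0,0,0,0,0,0,0,0,0],
)

```text
time: 9.97
tool_pos: [0.5082, 0.3038, 0.0245]
ee_rot: [-3.142, -0.0, 1.856]
wrist_force: [0.4, -0.6, -0.9]
width: 0.0139
finger_force: 30.1
```

Gripped. Lift and carry toward the socket.

Call:
move_arm(
  motion=[0,0,0,0,0,-0.15,0,0,0,0,0,0,-0.35,0,0,0,0,0,0,-0.4,0,0,0,0,0,0,-0.4,0,0,0,0,0,0,-0.4,0,0,0,0,-0.316,-0.115,-0.05,0,0,0,0,-0.316,-0.115,0,0,0,0,0,-0.316,-0.115,0,0,0,0,0,-0.316,-0.115,0,0,0,0,0,-0.316,-0.115,0,0,0,0,0,-0.316,-0.115,0,0,0,0,-0.15,0,0,0,0],
)

```text
time: 10.97
tool_pos: [0.495, 0.0972, 0.1996]
ee_rot: [-3.141, 0.003, 1.969]
wrist_force: [0.3, -0.7, -0.1]
width: 0.0136
finger_force: 30.0
```

Call:
move_arm(
  motion=[0,0,-0.156,0,0,0,0,0,0,-0.156,0,0,0,0,0,0,-0.156,0,0,0,0,0,0,-0.156,0,0,0,0,0,0,-0.156,0,0,0,0,0,0,-0.156,0,0,0,0,0,0,-0.156,0,0,0,0,0,0,-0.156,0,0,0,0,0,0,0,0,0,0,0,0,0,0,0,0,0,0,0,0,0,0,0,0,0],
)

```text
time: 11.88
tool_pos: [0.4953, 0.1024, 0.1995]
ee_rot: [3.142, -0.0, 2.951]
wrist_force: [-0.3, 1.1, -0.4]
width: 0.0137
finger_force: 30.0
```

Run:
```python
from h import *
from ring import ring
st();ring('w3',[.4955,.103])
im,c=load('w3');g=cv2.cvtColor(im,cv2.COLOR_BGR2GRAY)
m=(g[150:210,185:245]>100).astype(np.uint8);n,l,s,ce=cv2.connectedComponentsWithStats(m)
for k in range(1,n):
    if 60<s[k,4]<400:print(s[k],onz(c,*(ce[k]+[185,150]),.08))
plan([.495,.1028,.13],2.958)
snap('wrist','w5')
```

```text
time 11.8833
tool_pos [0.4953 0.1024 0.1995]
ee_rot [ 3.1415 -0.0002  2.9513]
wrist_force [-0.3354  1.085  -0.3886]
wrist_torque [ 0.0174 -0.0145  0.0172]
width 0.01372784636697951
finger_force 29.999815821647644
joint_positions [ 0.0917 -0.0103  1.4834  0.0001  1.6686 -1.2888]
w3 centre [0.4947 0.1033] r 0.024425220359082477 n 60 res mm 0.13278195170573875
dark angles [-180. -179. -178. -177. -176. -130. -129. -128. -127. -126. -125. -124.
 -123. -122. -121. -120. -119. -118. -117. -116. -115. -114. -113. -112.
 -111. -110. -109. -108. -107. -106. -105. -104. -103. -102. -101. -100.
  -99.  -98.  -97.  -96.  -95.  -94.  -93.  -92.  -91.  -90.  -89.  -88.
  -87.  -86.  -85.  -84.  -83.  -82.  -81.  -80.  -79.  -78.  -77.  -76.
  -75.  -74.  -73.  -72.  -71.  -70.  -69.  -68.  -67.  -66.  -65.  -64.
  -63.  -62.  -61.  -60.  -59.  -58.  -57.  -56.  -55.  -54.  -53.  -52.
  -51.  -50.  -49.  -48.  -47.  -46.  -45.  -44.  -43.  -42.  -41.  -40.
  -39.  -38.  -37.  -36.  -35.  -34.  -33.  -32.  -31.  -30.  -29.  -28.
  -27.  -26.  -25.  -24.  -23.  -22.  -21.  -20.  -19.  154.  155.  156.
  157.  158.  159.  160.  161.  162.  163.  164.  165.  166.  167.  168.
  169.  170.  171.  172.  173.  174.  175.  176.  177.  178.  179.]
[ 27  22  14  14 158] [0.4939 0.1031 0.08  ]
shift [0.003 0.003 0.695] turn [ 0.    -0.    -0.009] rows 2.0 per row [ 0.0001 -0.0001 -0.0043  0.0017  0.0016  0.3473]
```

View pics/w5.png

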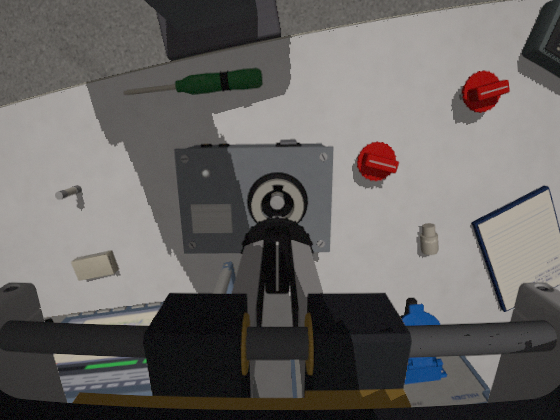

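The cap is held straight, with its bright line on column 277, and the socket below shows the seated fuse with its slot aligned at (277,187). Descend to just above the mouth.

Call:
move_arm(
  motion=[0,0,-0.009,0.006,0.005,0.3,0,0,0,0,0,0,0.3,0,0,0,0,0,0,0.15,0,0,0,0,0,0,0.06,0,0,0,0,0,0,0,0,0,0,0,0,0,0,0,0,0,0,0,0,0,0],
)

```text
time: 12.52
tool_pos: [0.4961, 0.1031, 0.1204]
ee_rot: [3.141, 0.003, 2.961]
wrist_force: [0.8, -0.5, 0.3]
width: 0.0136
finger_force: 30.0
```

Run:
```python
from h import *
st();plan([.4948,.1030,.108],2.958)
```

```text
time 12.5167
tool_pos [0.4961 0.1031 0.1204]
ee_rot [3.1406 0.0032 2.9605]
wrist_force [ 0.7665 -0.5233  0.3318]
wrist_torque [ 0.043   0.0026 -0.0434]
width 0.013622150284854723
finger_force 29.999982118606567
joint_positions [ 0.093   0.0211  1.6097  0.0001  1.5075 -1.2968]
shift [ 0.013 -0.004  0.124] turn [0.001 0.004 0.003] rows 1.0 per row [ 0.0013  0.0041  0.0032  0.0127 -0.0036  0.1239]
```

Call:
move_arm(
  motion=[0,0,0,0,0,0.04,0,0,0,0,0,0,0.04,0,0,0,0,0,0,0,0,0,0,0,0,0,0,0],
)

```text
time: 12.85
tool_pos: [0.4947, 0.103, 0.1104]
ee_rot: [3.142, -0.0, 2.961]
wrist_force: [0.1, 0.1, -0.8]
width: 0.014
finger_force: 30.0
```

Call:
move_arm(
  motion=[0,0,0,0,0,0.03,0,0,0,0,0,0,0,0,0,0,0,0,0,0,0],
)

```text
time: 13.1
tool_pos: [0.4947, 0.103, 0.1073]
ee_rot: [-3.142, -0.0, 2.961]
wrist_force: [-0.2, 0.5, -0.6]
width: 0.0137
finger_force: 30.0
```

Call:
move_arm(
  motion=[0,0,0,0,0,0.02,0,0,0,0,0,0,0,0,0,0,0,0,0,0,0],
)

```text
time: 13.35
tool_pos: [0.4948, 0.103, 0.1054]
ee_rot: [3.142, -0.0, 2.961]
wrist_force: [0.6, 0.4, -0.9]
width: 0.0135
finger_force: 30.0
```

Call:
move_arm(
  motion=[0,0,0,0,0,0.015,0,0,0,0,0,0,0,0,0,0,0,0,0,0,0],
)

```text
time: 13.6
tool_pos: [0.4951, 0.1031, 0.1043]
ee_rot: [3.141, 0.001, 2.961]
wrist_force: [-1.2, 0.1, 1.3]
width: 0.014
finger_force: 30.0
```

The lugs are in the slots and the cap is meeting the fuse. Press on against the spring.

Call:
move_arm(
  motion=[0,0,0,0,0,0.02,0,0,0,0,0,0,0.02,0,0,0,0,0,0,0,0,0,0,0,0,0,0,0],
)

```text
time: 13.93
tool_pos: [0.4954, 0.1031, 0.1008]
ee_rot: [3.141, 0.001, 2.961]
wrist_force: [-0.3, 0.3, 5.5]
width: 0.0141
finger_force: 30.0
```

Call:
move_arm(
  motion=[0,0,0,0,0,0.02,0,0,0,0,0,0,0.01,0,0,0,0,0,0,0,0,0,0,0,0,0,0,0],
)

```text
time: 14.27
tool_pos: [0.4954, 0.1031, 0.0982]
ee_rot: [3.141, 0.002, 2.961]
wrist_force: [-1.5, -0.1, 7.4]
width: 0.0141
finger_force: 30.0
```

Call:
move_arm(
  motion=[0,0,0,0,0,0.015,0,0,0,0,0,0,0,0,0,0,0,0,0,0,0],
)

```text
time: 14.52
tool_pos: [0.4955, 0.103, 0.097]
ee_rot: [3.141, 0.002, 2.961]
wrist_force: [-1.2, -0.5, 7.3]
width: 0.0141
finger_force: 30.0
```

Call:
move_arm(
  motion=[0,0,0,0,0,0.007,0,0,0,0,0,0,0,0,0,0,0,0,0,0,0],
)

```text
time: 14.77
tool_pos: [0.4955, 0.103, 0.0965]
ee_rot: [3.141, 0.002, 2.961]
wrist_force: [-1.4, -0.5, 9.2]
width: 0.0137
finger_force: 30.0
```

Call:
move_arm(
  motion=[0,0,0,0,0,0.008,0,0,0,0,0,0,0,0,0,0,0,0,0,0,0],
)

```text
time: 15.02
tool_pos: [0.4955, 0.103, 0.0959]
ee_rot: [3.141, 0.002, 2.961]
wrist_force: [-1.7, -0.5, 9.3]
width: 0.0137
finger_force: 30.0
```

Run:
```python
from h import *
st()
```

```text
time 15.0167
tool_pos [0.4955 0.103  0.0959]
ee_rot [3.1411 0.0021 2.961 ]
wrist_force [-1.6954 -0.5099  9.2584]
wrist_torque [-0.087   0.3907  0.0747]
width 0.013743699639921713
finger_force 30.002059936523438
joint_positions [ 0.093   0.0365  1.6439 -0.0001  1.459  -1.2972]
```

Call:
move_arm(
  motion=[0,0,0,0,0,0.005,0,0,0,0.08,0,0,0,0,0,0,0.08,0,0,0,0,0,0,0.04,0,0,0,0,0,0,0,0,0,0,0],
)

```text
time: 15.43
tool_pos: [0.4955, 0.1031, 0.0957]
ee_rot: [3.141, 0.002, 2.803]
wrist_force: [-2.4, -0.0, 10.2]
width: 0.0139
finger_force: 30.0
```

Run:
```python
from h import *
st()
```

```text
time 15.4333
tool_pos [0.4955 0.1031 0.0957]
ee_rot [3.1407 0.002  2.803 ]
wrist_force [-2.4045 -0.01   10.1708]
wrist_torque [-0.0335  0.5306 -0.0055]
width 0.013893636936200139
finger_force 30.00330626964569
joint_positions [ 0.0931  0.0366  1.6443 -0.      1.4585 -1.1391]
```

No resistance so far, so I keep turning.

Call:
move_arm(
  motion=[0,0,0.1,0,0,0,0,0,0,0.1,0,0,0,0,0,0,0.1,0,0,0,0,0,0,0,0,0,0,0],
)

```text
time: 15.77
tool_pos: [0.4954, 0.103, 0.0956]
ee_rot: [3.141, 0.002, 2.566]
wrist_force: [-2.5, -0.3, 9.7]
width: 0.0137
finger_force: 30.0
```

Run:
```python
from h import *
st()
```

```text
time 15.7667
tool_pos [0.4954 0.103  0.0956]
ee_rot [3.1405 0.0017 2.5657]
wrist_force [-2.4829 -0.2852  9.7167]
wrist_torque [-0.1954  0.5809  0.0148]
width 0.013653115259113589
finger_force 30.004910230636597
joint_positions [ 0.093   0.0366  1.6444 -0.0003  1.4586 -0.9019]
```

Call:
move_arm(
  motion=[0,0,0.1,0,0,0,0,0,0,0.1,0,0,0,0,0,0,0.1,0,0,0,0,0,0,0.1,0,0,0,0,0,0,0.1,0,0,0,0,0,0,0.06,0,0,0,0,0,0,0,0,0,0,0],
)

```text
time: 16.35
tool_pos: [0.4952, 0.1029, 0.0956]
ee_rot: [3.14, 0.001, 2.127]
wrist_force: [-2.7, -0.7, 10.8]
width: 0.0138
finger_force: 30.0
```

Run:
```python
from h import *
o=st();print(np.degrees(2.961-o['ee_rot'][2]))
```

```text
time 16.35
tool_pos [0.4952 0.1029 0.0956]
ee_rot [3.1403 0.0009 2.1269]
wrist_force [-2.6787 -0.7062 10.7923]
wrist_torque [-0.2033  0.6897 -0.0378]
width 0.01384848798188131
finger_force 30.006406903266907
joint_positions [ 0.093   0.0365  1.6445 -0.0003  1.4591 -0.4631]
47.78965042382784
```

Approaching the stop, so I go in small steps.

Call:
move_arm(
  motion=[0,0,0.06,0,0,0,0,0,0,0.05,0,0,0,0,0,0,0.05,0,0,0,0,0,0,0,0,0,0,0,0,0,0,0,0,0,0],
)

```text
time: 16.77
tool_pos: [0.4952, 0.1028, 0.0956]
ee_rot: [3.14, 0.001, 2.003]
wrist_force: [-3.3, -1.8, 10.3]
width: 0.0135
finger_force: 30.0
```

Run:
```python
from h import *
o=st();print(np.degrees(2.961-o['ee_rot'][2]))
```

```text
time 16.7667
tool_pos [0.4952 0.1028 0.0956]
ee_rot [3.1404 0.0009 2.0028]
wrist_force [-3.2574 -1.7849 10.3072]
wrist_torque [-0.1762  0.6582  0.0123]
width 0.013491438789498038
finger_force 30.006313025951385
joint_positions [ 0.0929  0.0365  1.6445 -0.0005  1.4591 -0.339 ]
54.90356807888196
```

Call:
move_arm(
  motion=[0,0,0.035,0,0,0,0,0,0,0.035,0,0,0,0,0,0,0,0,0,0,0,0,0,0,0,0,0,0],
)

```text
time: 17.1
tool_pos: [0.4951, 0.1028, 0.0956]
ee_rot: [3.14, 0.001, 1.948]
wrist_force: [-2.7, -1.1, 11.1]
width: 0.0136
finger_force: 30.0
```

Run:
```python
from h import *
o=st();print(np.degrees(2.961-o['ee_rot'][2]))
```

```text
time 17.1
tool_pos [0.4951 0.1028 0.0956]
ee_rot [3.1405 0.0008 1.9478]
wrist_force [-2.7389 -1.0541 11.0559]
wrist_torque [-0.2252  0.727   0.0554]
width 0.013630700852729882
finger_force 30.00734567642212
joint_positions [ 0.0929  0.0365  1.6445 -0.0004  1.4593 -0.284 ]
58.05071796254517
```

Call:
move_arm(
  motion=[0,0,0.03,0,0,0,0,0,0,0,0,0,0,0,0,0,0,0,0,0,0],
)

```text
time: 17.35
tool_pos: [0.495, 0.1028, 0.0956]
ee_rot: [3.141, 0.001, 1.924]
wrist_force: [-2.8, -0.7, 10.7]
width: 0.0136
finger_force: 30.0
```

Run:
```python
from h import *
o=robot.get_obs();print(np.degrees(2.961-o['ee_rot'][2]),o['wrist_torque'])
```

```text
59.39325502721095 [-0.27648048  0.79469936  0.03510972]
```

Call:
move_arm(
  motion=[0,0,0.03,0,0,0,0,0,0,0,0,0,0,0,0,0,0,0,0,0,0],
)

```text
time: 17.6
tool_pos: [0.4947, 0.1028, 0.0956]
ee_rot: [3.141, 0.001, 1.901]
wrist_force: [-4.3, -0.7, 11.1]
width: 0.0137
finger_force: 30.0
```

Run:
```python
from h import *
o=robot.get_obs();print(np.degrees(2.961-o['ee_rot'][2]),o['wrist_torque'])
```

```text
60.73959426010591 [-0.28058464  0.93161684  0.06250473]
```

Call:
move_arm(
  motion=[0,0,0.03,0,0,0,0,0,0,0,0,0,0,0,0,0,0,0,0,0,0],
)

```text
time: 17.85
tool_pos: [0.4945, 0.1027, 0.0956]
ee_rot: [-3.141, 0.001, 1.878]
wrist_force: [-5.7, -1.5, 11.2]
width: 0.0141
finger_force: 30.0
```

Run:
```python
from h import *
o=robot.get_obs();print(np.degrees(2.961-o['ee_rot'][2]),o['wrist_torque'])
```

```text
62.07878387020437 [-0.31394818  0.9818375   0.1124611 ]
```

Call:
move_arm(
  motion=[0,0,0.025,0,0,0,0,0,0,0,0,0,0,0,0,0,0,0,0,0,0],
)

```text
time: 18.1
tool_pos: [0.4944, 0.1027, 0.0956]
ee_rot: [-3.141, 0.001, 1.858]
wrist_force: [-5.1, -0.9, 12.0]
width: 0.0137
finger_force: 30.0
```

Run:
```python
from h import *
o=robot.get_obs();print(np.degrees(2.961-o['ee_rot'][2]),o['wrist_torque'])
```

```text
63.18734973206801 [-0.36464295  1.14960126  0.1806889 ]
```

The stop is felt, with torque about 0.18 N m. I'll ease up gently so the spring lifts the cap into its catch, then let go.

Call:
move_arm(
  motion=[0,0,0,0,0,-0.015,0,0,0,0,0,0,-0.015,0,0,0,0,0,0,0,0,0,0,0,0,0,0,0],
)

```text
time: 18.43
tool_pos: [0.4943, 0.1027, 0.0967]
ee_rot: [-3.14, 0.0, 1.858]
wrist_force: [-3.4, -1.9, 6.1]
width: 0.0136
finger_force: 30.0
```

Run:
```python
from h import *
o=robot.get_obs();print(np.degrees(2.961-o['ee_rot'][2]),o['wrist_torque'],o['wrist_force'],o['tool_pos'])
```

```text
63.21202894069517 [-0.38208135  0.68010085  0.26041433] [-3.40305787 -1.90351583  6.07078655] [0.49427344 0.10271956 0.09674919]
```

The cap rose only about 1 mm and there is side load in x. I'll press back lightly, relieve the side load and re-check.

Call:
move_arm(
  motion=[0,0,0,0,0,0.025,0,0,0,0,0.002,-0.008,0,0,0,0,0,0,0,0,0,0,0,0,0,0,0,0],
)

```text
time: 18.77
tool_pos: [0.4943, 0.1026, 0.0955]
ee_rot: [3.141, 0.001, 1.858]
wrist_force: [-3.7, -1.6, 10.4]
width: 0.0135
finger_force: 30.0
```

Run:
```python
from h import *
o=robot.get_obs();print(np.degrees(2.961-o['ee_rot'][2]),o['wrist_torque'],o['wrist_force'],o['tool_pos'])
```

```text
63.212207874017 [-0.43724654  0.73289369  0.24668486] [-3.69992623 -1.6065996  10.35852794] [0.49429404 0.10261556 0.09549381]
```

Call:
move_arm(
  motion=[0,0,0,0.002,-0.006,0,0,0,0,-0.02,0,0,-0.01,0,0,0,0,0,0,-0.01,0,0,0,0,0,0,-0.01,0,0,0,0,0,0,0,0,0,0,0,0,0,0,0],
)

```text
time: 19.27
tool_pos: [0.4941, 0.1028, 0.0975]
ee_rot: [3.14, 0.001, 1.873]
wrist_force: [-0.1, -1.4, 5.8]
width: 0.0139
finger_force: 30.0
```

Run:
```python
from h import *
o=robot.get_obs();print(np.degrees(2.961-o['ee_rot'][2]),o['wrist_torque'],o['wrist_force'],o['tool_pos'])
```

```text
62.34156504409808 [-0.42500428  0.08824572  0.13373254] [-0.05236649 -1.39745855  5.77163716] [0.49407611 0.10275313 0.09753222]
```

Call:
move_arm(
  motion=[0,0,0,0,0,-0.01,0,0,0,0,0,0,-0.01,0,0,0,0,0,0,0,0,0,0,0,0,0,0,0],
)

```text
time: 19.6
tool_pos: [0.494, 0.1028, 0.0991]
ee_rot: [3.14, 0.001, 1.873]
wrist_force: [2.6, -1.9, 2.8]
width: 0.0139
finger_force: 30.0
```

Run:
```python
from h import *
o=robot.get_obs();print(np.degrees(2.961-o['ee_rot'][2]),o['wrist_torque'],o['wrist_force'],o['tool_pos'])
```

```text
62.33661793651814 [-0.48493571 -0.42582812  0.08304108] [ 2.55609287 -1.85516446  2.78505202] [0.49397997 0.10279117 0.09908612]
```

It has risen 3.6 mm, so it's in the catch. Let go and back off.

Call:
move_arm(
  motion=[0,0,0,0,0,0,0.4,0,0,0,0,0,0,0.4,0,0,0,0,0,0,0.4,0,0,0,0,0,0,0.4,0,0,0,0,0,-0.2,0.4,0,0,0,0,0,-0.35,0.4,0,0,0,0,0,-0.35,0.4,0,0,0,-0.3,0,0,0.4,0,0,0,-0.3,0,0,0.4,0,0,0,0,0,0,0.4,0,0,0,0,0,0,0.4],
)

```text
time: 20.52
tool_pos: [0.5112, 0.0451, 0.1883]
ee_rot: [-3.141, -0.001, 1.871]
wrist_force: [-0.3, -0.2, 0.2]
width: 0.0376
finger_force: 0.0
```

Run:
```python
from h import *
st();im,c=snap('wrist','w6')
p=pix(c,[.495,.103,.117]).round().astype(int);print(p)
a=cv2.resize(im[p[1]-50:p[1]+50,p[0]-60:p[0]+60,::-1],None,fx=4,fy=4,interpolation=cv2.INTER_CUBIC)
s,cs=snap('side','side2');q=pix(cs,[.495,.103,.1]).round().astype(int);b=cv2.resize(s[q[1]-30:q[1]+40,q[0]-30:q[0]+30,::-1],None,fx=5,fy=5,interpolation=cv2.INTER_CUBIC)
o=np.zeros((400,800,3),np.uint8);o[:400,:480]=a;o[:350,490:790]=b;cv2.imwrite('pics/crop6.png',o);print(q)
```

```text
time 20.5167
tool_pos [0.5112 0.0451 0.1883]
ee_rot [-3.1405 -0.0013  1.8707]
wrist_force [-0.3185 -0.1658  0.2019]
wrist_torque [-0.0299  0.072  -0.0324]
width 0.0375557745956339
finger_force 0.0
joint_positions [-0.0232  0.01    1.4852  0.0009  1.6478 -0.3231]
[278 145]
[285 205]
```

View pics/crop6.png

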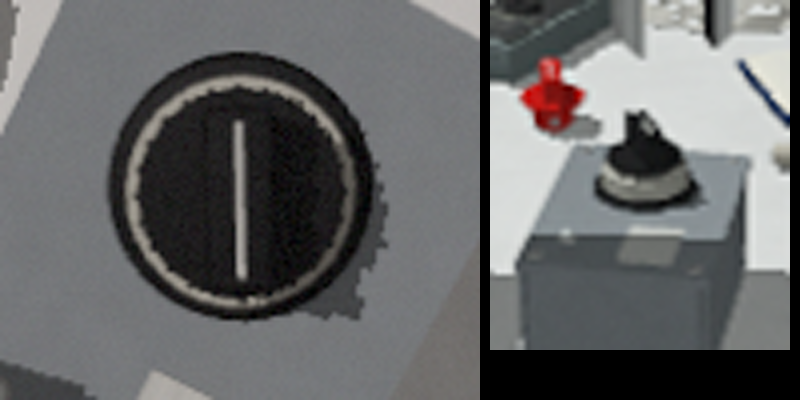

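The cap's bar is at about 109° in the world frame, about 60° clockwise of the slot line. It sits centred and level on the ring, and the 3.6 mm rise matches the catch. The gripper is clear, so I hand in.

```bash
python3 -c "
from bench import robot
print(robot.close_job())"
```

```text
the job is handed in; nothing more can be done
None
```

The larger fuse is in the socket and the cap is turned to its stop and, going by its 3.6 mm rise, sprung up into the catch; I handed the job in at about 20.6 s, and no verdict came back.

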